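Shut the nutmeg tin and hold the nutmeg ready at the mortar

TASK

A nutmeg for grinding has been taken out and lies loose in the bowl of the blue spoon rest. First swing the lid of the open tin shut until its front tab snaps home; then pick up the spoon rest, turn it a quarter turn so that its handle points straight back towards you, away from the wall, and hold it just above the mortar with the bowl's far rim over the near half of the mortar's mouth, ready to tip but not tipped. Keep it level and the nutmeg lying free in the middle of the bowl all the way, leave the mortar and everything else where they are, and finish still holding the spoon rest there, touching nothing else with it.

Things in the scene. Friction and masses are not known exactly. Their poses are not given: they have to be found in the camera images.
- nutmeg_tin: The open spice tin: brushed stainless steel, 64 (x) x 90 (y) x 48 mm, standing firmly on the shelf (it does not slide). Origin: centre of its underside; its -x side is the front, its +x side carries the hinge of the lid. Two shut tins of the same make stand near it; this is the one whose lid is up.
- lid_hinge (a point): Middle of the hinge line of the open tin's lid: along the tin's upper +x edge (parallel to the tin's y axis), 34 mm from the tin's middle towards +x, 49 mm above the shelf.
- lid_front (a point): Middle of the lid's free (front) edge, on the lid's outer face. The lid is a stiff steel plate, 70 mm from hinge to free edge, 94 mm wide, 3 mm thick. Shut, it lies level with its outer face 52 mm above the shelf (a raised panel in its middle makes 53 mm).
- nutmeg_lid (a joint): That lid's angle in rad: 0 shut and level, pi/2 upright, up to 2.0 leaning back past its hinge. Stiff hinge (0.035 N m): it stays where left. A sprung tab, 34 mm wide, 16 mm long, hangs from the free edge; over the last 0.1 rad it must be pushed over a bead on the tin's front (5 to 10 N down near the free edge) and snaps under it, lid then at 0. Not home, the lid stands at 0.07 or more.
- spoon_rest: Blue ceramic spoon rest, 170 g, like a big flat spoon: round dished bowl 104 mm across, 21 mm high, with a straight handle. Origin: centre of the bowl's underside; z up; +x points away from the handle to the bowl's far rim (52 mm from the middle); the handle runs along -x. Inside it is dished to a 90 mm radius of curvature, 6 mm above the underside in the middle.
- rest_handle (a point): Middle of the spoon rest's handle, 87 mm from the bowl's middle: the handle is a bar 20 mm wide, 11 mm thick (10 to 21 mm above the shelf as it stands), from 50 to 137 mm (rounded end) from the bowl's middle, with a small foot under it at 112 to 124 mm. Good to grip across its width from above.
- bowl_centre (a point): Where the nutmeg's centre is when it lies in the middle of the bowl: on the spoon rest's z axis, 18 mm above its underside.
- nutmeg_center (a point): Centre of the loose nutmeg, a brown ball 24 mm across, 10 g, lying in the spoon rest's bowl. It rolls when the bowl is tilted or jerked.
- mortar: The white enamel mortar with its chrome swing arm. Origin: centre of the mortar's underside, 40 mm above the shelf. To be left as it stands.
- before_wall (a point): Point on the shelf 200 mm squarely in front of the low tiled wall's chrome hinge bracket; its +x axis points squarely to the wall, which runs along the far side of the shelf (the bracket's vertical hinge axis is 200 mm from here along +x).
- mortar_mouth (a point): Centre of the mouth of the white enamel mortar, level with its rim, 115 mm above the shelf. The mortar is 75 mm high, 100 mm across at the rim (90 mm inside), fixed in the ring of the chrome swing arm, 215 mm from the hinge axis. The arm, a 13 mm tube 85 mm above the shelf, swings sideways if bumped; leave it as it stands.
- shut_tin_a: Shut spice tin, 64 x 90 x 53 mm, 300 g. Origin: centre of its underside. To be left alone.
- shut_tin_b: The other shut spice tin, the same as the first. To be left alone.
- pestle: White marble pestle lying on the shelf along its own x axis, 131 mm long, 33 mm thick. To be left alone.
- pepper_mill: Red acrylic pepper mill with steel collar and foot, upright, 58 mm across, 180 mm high. To be left alone.
- spice_jar: Glass spice jar with a cork, 48 mm across, 93 mm high. To be left alone.
- salt_cellar: White salt cellar with a wooden lid, 74 mm across, 68 mm high. To be left alone.
- grater: Small flat steel grater with a dark wooden handle, lying along its x axis, 165 mm long, 36 mm wide, 12 mm high. To be left alone.
There are look-alikes about, which are no part of the job. Leave any green or red look-alike of the nutmeg_tin alone.

How it is judged:
By the outcome, as a careful person would: the job done as asked, in the order asked, and still so for the second after the job is handed in, while the arm keeps its last pose, push and grip.
It also fails if it takes over 66 s, if anything falls off the work surface, if the arm or the gripper's body presses on something with over 40 N, if the wrist force passes 120 N, or if a joint passes its speed limit or range.

ROBOT

A 6-joint arm with a two-finger parallel gripper is mounted at the origin on the work surface. World frame = base frame: x ahead of the robot, y to its left, z up, the work surface at z = 0. Lengths are in m, angles in rad, forces in N, time in s.
With the tool pointing down it reaches from about 0.275 to 0.85 m from the base axis. Payload 5.2 kg.
Tool frame: the origin (TCP) lies on the centre line of the jaws, within the pads' length; the fingertips stand 8 mm ahead of it and the grasp point (between the pads) lies 11 mm behind it; z points along the fingers, y is the line along which they close (so a half turn about z gives the same grasp; the last joint's range is limited). The gripper opens to 85 mm and grips with 20 to 120 N. Pads are 22 mm wide; open, the fingers measure 114 mm over their backs; the gripper's body (76 mm by 85 mm) begins 54 mm behind the grasp point. The pads swing forward as they close: fully open they stand 13 mm farther back than shut.
Start: joints at [-1.384, 0.259, 1.535, -0, 1.348, -0.203], TCP at [0.209, -0.509, 0.239] pointing down, gripper open.
Joint ranges: [-3.14, 3.14], [-0.91, 2.08], [0.19, 2.58], [-1.22, 4.36], [0.22, 2.71], [-3.12, 3.12]. Speed limits (rad/s): [2.57, 2.57, 3.14, 3.14, 3.14, 3.14].

INTERFACE

Orientations are given as [roll, pitch, yaw] about the fixed x, y, z axes, in that order (R = Rz(yaw) Ry(pitch) Rx(roll)).
In Python, from workcell import bot, cams, ticket gives the robot as it stands.
- The arm moves only by the tool move_arm, never from a script. Its argument "moves" is one flat list of numbers, 5 for each row, row after row: the shift along the world's x, y, z in units of 0.25 m (1.0 is 0.25 m), then the turn about the world's z in units of 45 degrees (1.0 is 45 degrees), then the opening, from 0 (shut) to 1 (fully open). In form: [tx, ty, tz, twist, hand, tx, ty, tz, twist, hand, ...]. A call has 1 to 8 rows; each row is the pose to reach, as a shift and turn from the pose commanded when the call began; what a row does not reach only later rows make up. A row lasts 1/8 s, in which the tool goes at most 62.5 mm and 10.7 degrees, less where a joint would pass 70% of its speed; a pose out of reach is approached as far as the arm can. A call with a number of a shift or a turn outside -1 to 1 is refused whole. A call with a gripper value outside its range is refused whole. The fingers move at their own pace and stop on an object; the grip force is fixed at half the most. Time passes only in rows, so rows that repeat a pose let the fingers close. It gives the time, the measured TCP pose, the force, the opening and the grip force at its end, in the units of the state.
- bot.sense(): the state, without advancing time (a new reading comes with each control period).
- cams.camera(name): name is "side" or "top"; returns (picture, depth): 420x560x3 uint8, red, green, blue; 420x560 float32, m along the optical axis (not along the pixel's ray), 0 where there is no reading.
- cams.calibration(name): a dict with "fx", "fy", "cx", "cy" (pixels), "k1" (the pictures are not rectified: a ray, as slopes to the right and down, at radius r is drawn at 1 + k1 r^2 times it, then the intrinsics apply), "T" (4x4, takes a point from camera to world coordinates). Camera axes: x right, y up, looking along -z (the intrinsics and any distortion apply to the point x, -y, -z); pixel columns grow to the right and rows downward; lengths in m; the calibration is good to about 2 mm. A picture is of the moment at which its call begins. calibration takes no time and is no camera call.
- ticket.job_done(): hands the job in; it is judged then, once.
The state is a dict: "clock": time; "q": joint angles; "qd": joint speeds; "joint_efforts": joint torques, N m; "ee_pos": TCP position; "tcp_rot": TCP orientation; "force": force on the tool from outside, world axes, zero at the start; "moment": the same for the moment, N m; "gripper_width": finger opening in m; "grasp_force": force on a finger pad.
Only numpy, scipy, OpenCV 4.12 (cv2) and the standard library are available. Lean on these libraries where they do the work, as an engineer would, in place of code of your own. Each camera call takes 0.05 s, during which the arm holds its last target. There are 200 camera calls.

## Working session

There is one attempt and no reset: what is moved stays moved. The work goes in short steps, Python scripts to look and compute and a tool call to move; the robot and the scene stay as the last step left them, time stands still between calls to the robot, and variables do not carry over. Pictures are saved under pics/ and viewed, at most 10 in all, crops included, and the job is handed in when it is done.

Besides the shell and the picture viewer there is one more tool, called after ">>>" as name(argument=value, ...) on one line, values as JSON. move_arm: Moves the arm, as the interface text tells. Its arguments: {"type":"object","properties":{"moves":{"type":"array","items":{"type":"number","minimum":-1,"maximum":1}}},"required":["moves"]}

```bash
mkdir -p pics; cat > h.py <<'E'
import numpy as np, cv2
from workcell import bot, cams, ticket
def shot(n, f=None):
    im,d=cams.camera(n)
    np.savez('/tmp/%s.npz'%n,im=im,d=d)
    if f: cv2.imwrite('pics/'+f,im[:,:,::-1])
    return im,d
def ray(n,u,v):
    c=cams.calibration(n)
    x,y=(np.asarray(u,float)-c['cx'])/c['fx'],(np.asarray(v,float)-c['cy'])/c['fy']
    a,b=x.copy() if hasattr(x,'copy') else x,y
    for _ in range(20):
        s=1+c['k1']*(a*a+b*b); a,b=x/s,y/s
    D=np.stack([a,-b,-np.ones_like(a)],-1)
    T=np.array(c['T']); return T[:3,3],D@T[:3,:3].T
def onplane(n,u,v,z):
    o,d=ray(n,u,v); return o+d*((z-o[2])/d[...,2])[...,None]
def cloud(n,d):
    v,u=np.mgrid[:d.shape[0],:d.shape[1]]
    o,D=ray(n,u,v); return o+D*d[...,None]
def proj(n,p):
    c=cams.calibration(n);T=np.array(c['T']);q=(np.asarray(p)-T[:3,3])@T[:3,:3]
    a,b=q[...,0]/-q[...,2],-q[...,1]/-q[...,2];s=1+c['k1']*(a*a+b*b)
    return np.stack([a*s*c['fx']+c['cx'],b*s*c['fy']+c['cy']],-1)
E
python3 - <<'E'
from h import *
for n in('top','side'):
    shot(n,n+'0.png'); c=cams.calibration(n); print(n,np.round(c['T'],3).tolist(),c['fx'],c['k1'])
print(bot.sense())
E
```

```text
top [[0.005, 0.991, -0.132, 0.318], [-1.0, 0.006, 0.006, 0.037], [0.006, 0.132, 0.991, 1.472], [0.0, 0.0, 0.0, 1.0]] 465.4911946215733 0.0022488907341756447
side [[-0.927, 0.207, -0.314, 0.031], [-0.376, -0.503, 0.778, 1.17], [0.003, 0.839, 0.544, 0.891], [0.0, 0.0, 0.0, 1.0]] 505.6798902541978 -0.054395715607299444
{'clock': 0.1, 'q': array([-1.38379122e+00,  2.59258732e-01,  1.53594938e+00, -2.11843157e-05,
        1.34798492e+00, -2.02834298e-01]), 'qd': array([ 0.00093937, -0.00215615, -0.00233172,  0.00274078, -0.00258003,
       -0.00025445]), 'joint_efforts': array([ 1.81116317e-03, -4.46972179e+01, -2.91247523e+01, -3.48709409e-04,
        6.26696739e-03,  3.61680588e-05]), 'ee_pos': array([ 0.208935  , -0.50828829,  0.23857367]), 'tcp_rot': array([-3.14002092e+00, -3.02160943e-04,  3.89843868e-01]), 'force': array([-0.12400455,  0.56858343,  0.36361442]), 'moment': array([-0.00402198,  0.0220331 ,  0.02995496]), 'grasp_force': 0.0, 'gripper_width': 0.0853553065612237}
```

View pics/top0.png

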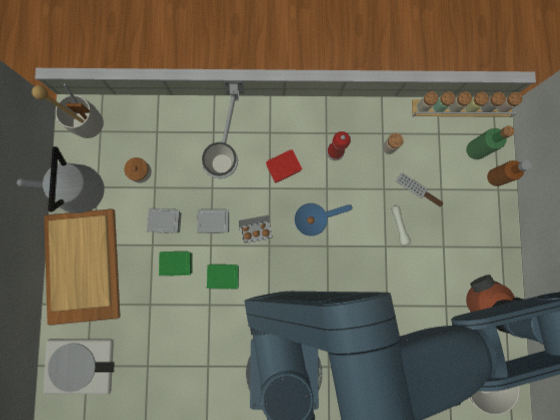

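View pics/side0.png

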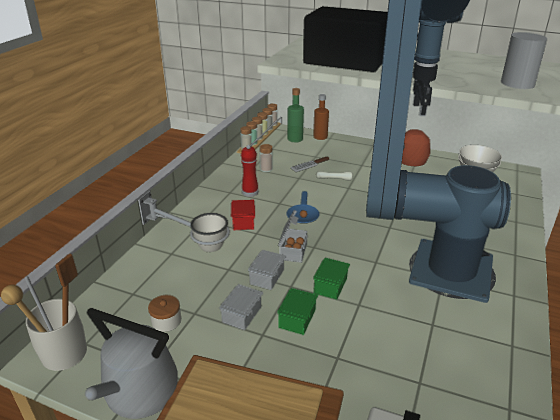

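The top view shows the open tin at about (257,230), the blue rest's bowl at (311,219) with its handle to the right (world -y), the mortar at (219,160) and the bracket at (234,88). Two shut grey tins stand at (164,221) and (212,221). The green tins (175,263) and (223,276) and the red one (284,166) are look-alikes. By its description, the steel tin with its lid up is the one at (257,230), and I'll check that in a crop.

```bash
python3 - <<'E'
from h import *
T=np.load('/tmp/top.npz');S=np.load('/tmp/side.npz')
a=cv2.resize(T['im'][130:280,190:370],None,fx=4.4,fy=4,interpolation=cv2.INTER_CUBIC)[:600,:400*2]
b=cv2.resize(S['im'][180:280,210:345],None,fx=4,fy=4,interpolation=cv2.INTER_CUBIC)
a=cv2.resize(T['im'][180:250,210:360],None,fx=5.3,fy=4,interpolation=cv2.INTER_CUBIC)[:, :795]
b=cv2.resize(S['im'][180:265,220:330],None,fx=4,fy=3.7,interpolation=cv2.INTER_CUBIC)
o=np.zeros((600,800,3),np.uint8); o[:280,:795]=a; h=min(315,b.shape[0]); o[285:285+h,:440]=b[:h]
cv2.imwrite('pics/crop.png',o[:,:,::-1])
for n,Z in(('top',T),('side',S)):
    P=cloud(n,Z['d']);hsv=cv2.cvtColor(Z['im'],cv2.COLOR_RGB2HSV);H,s,V=cv2.split(hsv)
    print(n,'shelf z',np.median(P[200:260,100:150,2]) if n=='top' else '')
    # blue rest
    m=(H>98)&(H<118)&(s>110)&(Z['d']>0)&(P[...,2]<.05)&(P[...,0]>.3)&(abs(P[...,1])<.35)
    q=P[m];print('blue',m.sum(),q.min(0).round(3),q.max(0).round(3))
    cv2.imwrite('/tmp/blue_%s.png'%n,m.astype(np.uint8)*255)
    # mortar rim cloud
    m=(P[...,2]>.108)&(P[...,2]<.122)&(s<60)&(abs(P[...,0]-.6)<.15)&(abs(P[...,1]-.15)<.12)
    q=P[m];print('rim',m.sum(),q.min(0).round(3),q.max(0).round(3)) if m.sum() else 0
    # tin region
    m=(Z['d']>0)&(P[...,2]>.02)&(abs(P[...,0]-.45)<.09)&(abs(P[...,1]-.03)<.08)&(s<70)
    q=P[m]
    for z0 in np.arange(.02,.13,.01):
        k=q[(q[:,2]>=z0)&(q[:,2]<z0+.01)]
        if len(k): print(round(z0,2),len(k),k.min(0).round(3),k.max(0).round(3))
E
```

```text
top shelf z 0.003166016254766424
blue 358 [ 0.426 -0.207  0.002] [ 0.519 -0.036  0.031]
rim 238 [0.45  0.045 0.108] [0.69  0.249 0.122]
0.02 32 [ 0.412 -0.049  0.021] [0.51  0.104 0.029]
0.03 10 [0.412 0.051 0.03 ] [0.452 0.107 0.039]
0.04 35 [0.399 0.042 0.041] [0.457 0.109 0.049]
0.05 24 [0.401 0.042 0.05 ] [0.478 0.109 0.06 ]
0.06 20 [0.464 0.051 0.06 ] [0.477 0.106 0.069]
0.07 24 [0.46  0.051 0.07 ] [0.473 0.108 0.08 ]
0.08 24 [0.459 0.048 0.08 ] [0.469 0.108 0.089]
0.09 23 [0.452 0.054 0.09 ] [0.462 0.11  0.1  ]
0.1 46 [0.428 0.048 0.101] [0.461 0.11  0.11 ]
0.11 86 [0.427 0.045 0.11 ] [0.454 0.109 0.12 ]
0.12 2 [0.438 0.088 0.121] [0.438 0.097 0.125]
side shelf z 
blue 371 [ 0.419 -0.21  -0.001] [ 0.519 -0.03   0.026]
rim 284 [0.451 0.044 0.108] [0.692 0.253 0.121]
0.02 58 [ 0.4   -0.027  0.02 ] [0.467 0.108 0.03 ]
0.03 49 [0.395 0.039 0.03 ] [0.463 0.108 0.04 ]
0.04 64 [0.397 0.04  0.04 ] [0.46  0.104 0.049]
0.05 3 [0.427 0.048 0.05 ] [0.473 0.099 0.059]
0.06 7 [0.462 0.062 0.06 ] [0.472 0.107 0.069]
0.07 6 [0.458 0.079 0.07 ] [0.467 0.109 0.08 ]
0.08 6 [0.456 0.063 0.08 ] [0.464 0.098 0.089]
0.09 9 [0.449 0.043 0.09 ] [0.459 0.11  0.099]
0.1 44 [0.423 0.043 0.1  ] [0.454 0.105 0.11 ]
0.11 34 [0.43  0.044 0.111] [0.451 0.107 0.117]
```

View pics/crop.png

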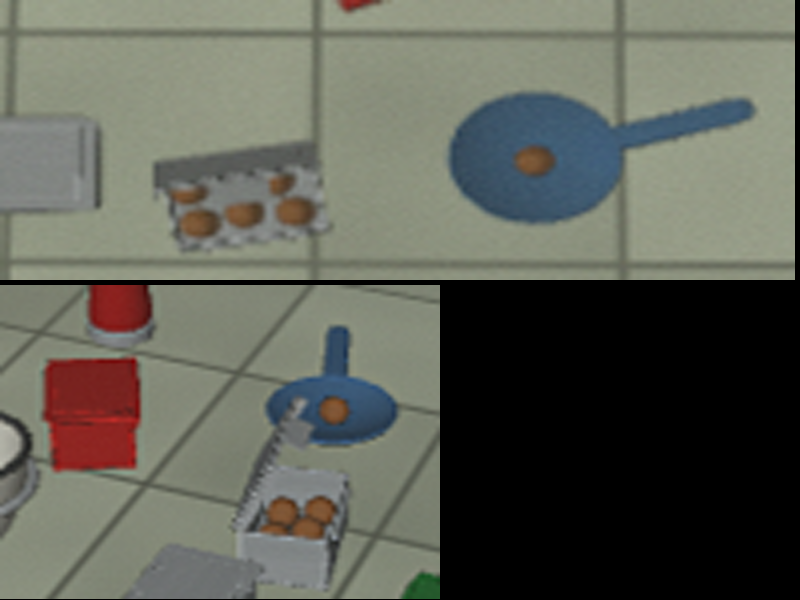

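The crop confirms the choice. The steel tin with nutmegs inside has its hinged lid up on the far side, leaning slightly over the tin. The rest's nutmeg lies mid-bowl, and the handle runs right and slightly up. Next I refine the numbers.

```bash
cat > rest.py <<'E'
from h import *
def circ(q):
    A=np.c_[2*q[:,:2],np.ones(len(q))];s=np.linalg.lstsq(A,(q[:,:2]**2).sum(1),rcond=None)[0]
    return s[:2],np.sqrt(s[2]+s[0]**2+s[1]**2)
def rest(n,im,z=.021,roi=None):
    H,s,V=cv2.split(cv2.cvtColor(im,cv2.COLOR_RGB2HSV))
    m=((H>98)&(H<118)&(s>110)).astype(np.uint8)
    v,u=np.mgrid[:420,:560];P=onplane(n,u,v,z)
    if roi is None: roi=(.3,.65,-.3,.15)
    m&=((P[...,0]>roi[0])&(P[...,0]<roi[1])&(P[...,1]>roi[2])&(P[...,1]<roi[3])).astype(np.uint8)
    c=max(cv2.findContours(m,0,1)[0],key=cv2.contourArea)[:,0]
    q=onplane(n,c[:,0],c[:,1],z); full=np.zeros_like(m); cv2.fillPoly(full,[c],1)
    op=cv2.morphologyEx(full,cv2.MORPH_OPEN,cv2.getStructuringElement(2,(11,11)))
    c2=max(cv2.findContours(op,0,1)[0],key=cv2.contourArea)[:,0]
    q2=onplane(n,c2[:,0],c2[:,1],z); o,r=circ(q2)
    for _ in range(5):
        k=q2[abs(np.hypot(*(q2[:,:2]-o).T)-r)<.004]; o,r=circ(k)
    A=P[full>0][:,:2]; A=A[np.hypot(*(A-o).T)>.062]
    mu=A.mean(0); dv=(o-mu)/np.hypot(*(o-mu))
    ax=np.linalg.svd(A-mu)[2][0]; ax*=np.sign(ax@dv)
    B=(H<20)&(s>90)&(full>0); nm=onplane(n,*np.argwhere(B)[:,::-1].mean(0),z-.003) if B.any() else None
    print(n,'o',o.round(4),'r',r.round(4),'mu',mu.round(4),'len',np.hypot(*(A-o).T).max().round(3),'yaw c-mu',np.arctan2(dv[1],dv[0]).round(3),'svd',np.arctan2(ax[1],ax[0]).round(3),'nutmeg',nm)
E
python3 - <<'E'
from rest import *
for n in('top','side'):
    Z=np.load('/tmp/%s.npz'%n);im=Z['im'];P=cloud(n,Z['d']);H,s,V=cv2.split(cv2.cvtColor(im,cv2.COLOR_RGB2HSV))
    rest(n,im)
    ok=Z['d']>0
    m=ok&(P[...,2]>.055)&(P[...,2]<.1)&(abs(P[...,0]-.46)<.04)&(abs(P[...,1]-.075)<.06)
    q=P[m];mu=q.mean(0);nn=np.linalg.svd(q-mu)[2][2];print('lid mu',mu.round(4),'n',nn.round(3),'yaw',np.arctan2(nn[1],nn[0]).round(3), 'y',q[:,1].min(),q[:,1].max())
    c=mu+ (nn if 0 else 0)
    m=ok&(P[...,2]>.03)&(P[...,2]<.052)&(abs(P[...,0]-.44)<.05)&(abs(P[...,1]-.075)<.055)&(s<80)
    r=cv2.minAreaRect(P[m][:,:2].astype(np.float32));print('tin rect',r)
    m=ok&(P[...,2]>.106)&(P[...,2]<.125)&(abs(P[...,0]-.63)<.09)&(abs(P[...,1]-.2)<.08)
    q=P[m];o,r=circ(q)
    for _ in range(8):
        k=q[(abs(np.hypot(*(q[:,:2]-o).T)-r)<.006)];o,r=circ(k)
    print('mortar',o.round(4),r.round(4),len(k),k[:,2].max())
    # wall face
    m=ok&(P[...,2]>.03)&(P[...,2]<.08)&(P[...,0]>.78)&(P[...,0]<1)&(P[...,1]>-.4)&(P[...,1]<.6)
    q=P[m];
    if len(q)>30:
        a=np.polyfit(q[:,1],q[:,0],1)
        for _ in range(5):
            k=abs(np.polyval(a,q[:,1])-q[:,0])<.006; a=np.polyfit(q[k,1],q[k,0],1)
        print('wall',a,k.sum(),len(q))
# top wall edge line in top image
im=np.load('/tmp/top.npz')['im'];print(onplane('top',np.array([234.,234]),np.array([84.,92]),.085))
Z=np.load('/tmp/top.npz');P=cloud('top',Z['d']);m=(P[...,2]>.075)&(P[...,2]<.1)&(P[...,0]>.67)&(P[...,0]<.8)&(abs(P[...,1]-.17)<.06)
q=P[m];print('arm',np.polyfit(q[:,0],q[:,1],1),len(q))
E
```

```text
rest.py:19: RuntimeWarning: Mean of empty slice.
  mu=A.mean(0); dv=(o-mu)/np.hypot(*(o-mu))
  ret = um.true_divide(
Traceback (most recent call last):
  File "rest.py", line 22, in rest
    print(n,'o',o.round(4),'r',r.round(4),'mu',mu.round(4),'len',np.hypot(*(A-o).T).max().round(3),'yaw c-mu',np.arctan2(dv[1],dv[0]).round(3),'svd',np.arctan2(ax[1],ax[0]).round(3),'nutmeg',nm)
                                                                 ~~~~~~~~~~~~~~~~~~~~~~^^
ValueError: zero-size array to reduction operation maximum which has no identity
```

```bash
sed -i 's/(.3,.65,-.3,.15)/(.39,.6,-.3,.03)/; s/s>110)).as/s>90)).as/' rest.py
sed -i 's/    q=onplane(n,c\[:,0\]/    print("area",cv2.contourArea(c),c.min(0),c.max(0))\n&/' rest.py
cat > m.py <<'E'
from rest import *
for n in('top','side'):
    Z=np.load('/tmp/%s.npz'%n);im=Z['im'];P=cloud(n,Z['d']);H,s,V=cv2.split(cv2.cvtColor(im,cv2.COLOR_RGB2HSV))
    try: rest(n,im)
    except Exception as e: print(e, im[219,325],im[210,345])
    ok=Z['d']>0
    m=ok&(P[...,2]>.055)&(P[...,2]<.1)&(abs(P[...,0]-.46)<.04)&(abs(P[...,1]-.075)<.06)
    q=P[m];mu=q.mean(0);nn=np.linalg.svd(q-mu)[2][2];print('lid mu',mu.round(4),'n',nn.round(3),'yaw',np.arctan2(nn[1],nn[0]).round(3), 'y',q[:,1].min(),q[:,1].max())
    m=ok&(P[...,2]>.03)&(P[...,2]<.052)&(abs(P[...,0]-.44)<.05)&(abs(P[...,1]-.075)<.055)&(s<80)
    r=cv2.minAreaRect(P[m][:,:2].astype(np.float32));print('tin rect',r)
    m=ok&(P[...,2]>.106)&(P[...,2]<.125)&(abs(P[...,0]-.63)<.09)&(abs(P[...,1]-.2)<.08)
    q=P[m];o,r=circ(q)
    for _ in range(8):
        k=q[(abs(np.hypot(*(q[:,:2]-o).T)-r)<.006)];o,r=circ(k)
    print('mortar',o.round(4),r.round(4),len(k),k[:,2].max())
    m=ok&(P[...,2]>.03)&(P[...,2]<.08)&(P[...,0]>.7)&(P[...,0]<1)&(P[...,1]>-.4)&(P[...,1]<.6)
    q=P[m]
    if len(q)>30:
        a=np.polyfit(q[:,1],q[:,0],1)
        for _ in range(8):
            k=abs(np.polyval(a,q[:,1])-q[:,0])<.01; a=np.polyfit(q[k,1],q[k,0],1)
        print('wall',a,k.sum(),len(q))
print(onplane('top',np.array([234.,234]),np.array([84.,92]),.085))
Z=np.load('/tmp/top.npz');P=cloud('top',Z['d']);m=(P[...,2]>.075)&(P[...,2]<.1)&(P[...,0]>.69)&(P[...,0]<.8)&(abs(P[...,1]-.17)<.06)
q=P[m];print('arm',np.polyfit(q[:,0],q[:,1],1),len(q))
E
python3 m.py
```

```text
area 839.0 [295 204] [350 234]
top o [ 0.47   -0.0821] r 0.0482 mu [ 0.4987 -0.1734] len 0.131 yaw c-mu 1.876 svd 1.879 nutmeg [ 0.46816393 -0.08136802  0.018     ]
lid mu [0.4625 0.0921 0.079 ] n [-0.896 -0.173 -0.408] yaw -2.951 y 0.04780233757778633 0.1346717981774808
tin rect ((0.4254789352416992, 0.08664179593324661), (0.04891110584139824, 0.08916125446557999), 10.271625518798828)
mortar [0.64   0.1981] 0.0471 256 0.12469786762733492
wall [-2.72215787e-04  8.80609101e-01] 1797 1968
area 408.5 [287 191] [318 222]
side o [ 0.4649 -0.0806] r 0.0467 mu [ 0.4963 -0.1701] len 0.134 yaw c-mu 1.908 svd 1.895 nutmeg [ 0.46694249 -0.08170362  0.018     ]
lid mu [0.4565 0.1028 0.0797] n [0.873 0.169 0.457] yaw 0.191 y 0.04311604348996201 0.13479388325785102
tin rect ((0.4285374581813812, 0.0849149227142334), (0.06645853072404861, 0.09115242213010788), 2.061950445175171)
mortar [0.6381 0.2017] 0.0472 323 0.12137065428716443
wall [-8.07340652e-04  8.78232299e-01] 2567 2823
[[0.88416471 0.15977183 0.085     ]
 [0.85821504 0.15932976 0.085     ]]
arm [-0.18649742  0.31737786] 138
```

Everything agrees with the given sizes:
- **Wall:** square to world x.
- **Lid hinge:** about (0.474, 0.092), tin yaw about 0.185, lid angle about 1.15.
- **Rest:** centre (0.468, -0.0815), yaw about 1.885.
- **Mortar mouth:** about (0.639, 0.200).

First I go behind the lid with the gripper shut.

>>> move_arm(moves=[0.6,1,0,-0.26,0,0.6,1,0,-0.26,0,0.6,1,0,-0.26,0,0.6,1,0,-0.26,0,0.6,1,0,-0.26,0])

```text
clock: 0.72
ee_pos: [0.3597, -0.2561, 0.2391]
tcp_rot: [-3.141, -0.0, 0.187]
force: [1.0, -0.4, -0.0]
gripper_width: 0.0002
grasp_force: 0.0
```

>>> move_arm(moves=[0.54,1,0,0,0,0.54,1,0,0,0,0.54,1,0,0,0,0.54,1,0,0,0,0.54,1,0,0,0])

```text
clock: 1.35
ee_pos: [0.4946, -0.0058, 0.239]
tcp_rot: [-3.141, 0.0, 0.188]
force: [-0.1, 0.0, -0.3]
gripper_width: 0.0002
grasp_force: 0.0
```

>>> move_arm(moves=[0,0.42,0,0,0,0,0.42,0,0,0,0,0.42,-0.25,0,0,0,0.42,-0.5,0,0,0,0.42,-0.5,0,0])

```text
clock: 1.98
ee_pos: [0.4896, 0.0966, 0.1101]
tcp_rot: [-3.139, 0.011, 0.186]
force: [-0.5, -0.1, 0.7]
gripper_width: 0.0003
grasp_force: 0.0
```

>>> move_arm(moves=[-0.06,-0.01,0,0,0,-0.12,-0.02,-0.01,0,0,-0.17,-0.03,-0.04,0,0,-0.21,-0.04,-0.08,0,0,-0.24,-0.045,-0.125,0,0,-0.26,-0.05,-0.17,0,0,-0.26,-0.05,-0.17,0,0])

```text
clock: 2.85
ee_pos: [0.4279, 0.0837, 0.0708]
tcp_rot: [-3.141, 0.002, 0.185]
force: [0.5, 0.1, 0.5]
gripper_width: 0.0001
grasp_force: 0.0
```

```bash
python3 - <<'E'
from h import *
im,d=shot('side'); P=cloud('side',d)
cv2.imwrite('pics/s1.png',cv2.resize(im[150:290,200:360],None,fx=4,fy=4)[:,:,::-1])
E
```

```text
(no output)
```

View pics/s1.png

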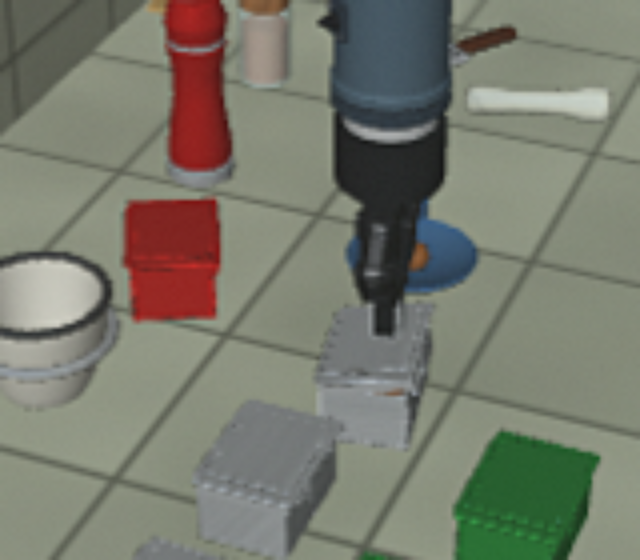

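The lid is nearly shut, with a thin gap at its front edge and the finger on top. Now I press down in small steps.

>>> move_arm(moves=[-0.02,-0.004,-0.02,0,0,-0.02,-0.004,-0.032,0,0,-0.02,-0.004,-0.044,0,0])

```text
clock: 3.28
ee_pos: [0.4238, 0.0827, 0.0612]
tcp_rot: [3.141, 0.0, 0.186]
force: [0.1, -1.0, 0.2]
gripper_width: -0.0002
grasp_force: 0.0
```

>>> move_arm(moves=[0,0,-0.004,0,0,0,0,-0.008,0,0])

```text
clock: 3.52
ee_pos: [0.4239, 0.0828, 0.0597]
tcp_rot: [3.141, 0.0, 0.186]
force: [-6.7, 0.4, 22.8]
gripper_width: -0.0002
grasp_force: 11.7
```

>>> move_arm(moves=[0,0,0,0,0,0,0,0,0,0,0,0,0.3,0,0,0.2,-0.5,0.6,0,0,0.2,-0.8,0.7,0,0.5,0.2,-1,0.7,0.4,0.5,0.2,-1,0.7,0.8,0.5,0.2,-1,0.7,1,0.5])

```text
clock: 4.53
ee_pos: [0.4744, -0.1698, 0.2345]
tcp_rot: [3.14, -0.0, 0.722]
force: [0.0, -0.3, -0.6]
gripper_width: 0.0426
grasp_force: 0.0
```

```bash
python3 - <<'E'
from rest import *
for n in('top','side'):
    im,d=shot(n);P=cloud(n,d)
    if n=='side': a=cv2.resize(im[195:275,250:350],None,fx=6,fy=6,interpolation=2); cv2.imwrite('pics/s2.png',a[:,:,::-1])
    ax=np.array([.983,.184]);c=np.array([.4405,.086])
    r=(P[...,:2]-c)@np.c_[ax,[-ax[1],ax[0]]]
    for lo in(-.03,-.015,0,.015):
        m=(d>0)&(r[...,0]>lo)&(r[...,0]<lo+.015)&(abs(r[...,1])<.04)&(P[...,2]>.03); print(n,lo,m.sum(),np.median(P[m][:,2]))
    try: rest(n,im)
    except Exception as e: print(e)
E
```

```text
top -0.03 128 0.05448068953308027
top -0.015 127 0.054509067619026075
top 0 127 0.05502086586668531
top 0.015 124 0.05427420890787238
area 636.5 [295 204] [326 234]
zero-size array to reduction operation maximum which has no identity
side -0.03 85 0.05168207065498753
side -0.015 85 0.051938922613979366
side 0 89 0.05186084596072338
side 0.015 83 0.0518908421471882
area 481.5 [287 191] [318 222]
side o [ 0.4673 -0.0788] r 0.0492 mu [ 0.4963 -0.1701] len 0.134 yaw c-mu 1.878 svd 1.895 nutmeg [ 0.46676569 -0.08120321  0.018     ]rest.py:20: RuntimeWarning: Mean of empty slice.
  mu=A.mean(0); dv=(o-mu)/np.hypot(*(o-mu))
  ret = um.true_divide(
```

View pics/s2.png

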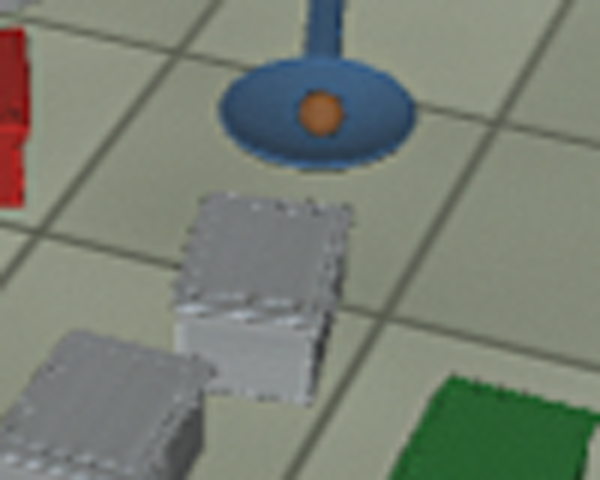

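The lid now lies level all across (spread under 1 mm), with no gap at the front. Next I turn the gripper and line it up over the handle.

>>> move_arm(moves=[0.065,0.06,0,0.2,0.5,0.065,0.06,0,0.4,0.5,0.065,0.06,0,0.6,0.5,0.065,0.06,0,0.8,0.5,0.065,0.06,0,0.8,0.5])

```text
clock: 5.25
ee_pos: [0.49, -0.1513, 0.2332]
tcp_rot: [-3.141, -0.001, 1.344]
force: [-0.1, 0.2, 0.3]
gripper_width: 0.0429
grasp_force: 0.0
```

```bash
python3 -c "
from h import *
s=bot.sense();print(s['ee_pos'],s['tcp_rot'],s['q'])"
```

```text
[ 0.49002142 -0.15130774  0.23322167] [-3.14052925e+00 -6.28717849e-04  1.34375198e+00] [-5.17460861e-01  1.96763049e-01  1.63075314e+00  3.07880155e-04
  1.31527538e+00 -2.90494846e-01]
```

>>> move_arm(moves=[0.002,-0.004,0,0.2,0.5,0.002,-0.004,-0.2,0.4,0.5,0.002,-0.004,-0.4,0.685,0.5,0.002,-0.004,-0.6,0.685,0.5,0.002,-0.004,-0.7,0.685,0.5,0.002,-0.004,-0.75,0.685,0.5])

```text
clock: 6.0
ee_pos: [0.4898, -0.1523, 0.0446]
tcp_rot: [-3.14, -0.002, 1.881]
force: [-1.0, 0.1, 1.0]
gripper_width: 0.0431
grasp_force: 0.0
```

```bash
python3 - <<'E'
from rest import *
s=bot.sense();print(s['ee_pos'],s['tcp_rot'])
im,d=shot('side');a=im[170:250,250:350]
im2,_=shot('top');b=im2[175:255,290:390]
o=np.hstack([cv2.resize(a,None,fx=4,fy=4,interpolation=2),cv2.resize(b,None,fx=4,fy=4,interpolation=2)])
cv2.imwrite('pics/g1.png',o[:,:,::-1])
E
```

```text
[ 0.48984296 -0.15234807  0.04461551] [-3.13967354e+00 -2.26631532e-03  1.88051323e+00]
```

View pics/g1.png

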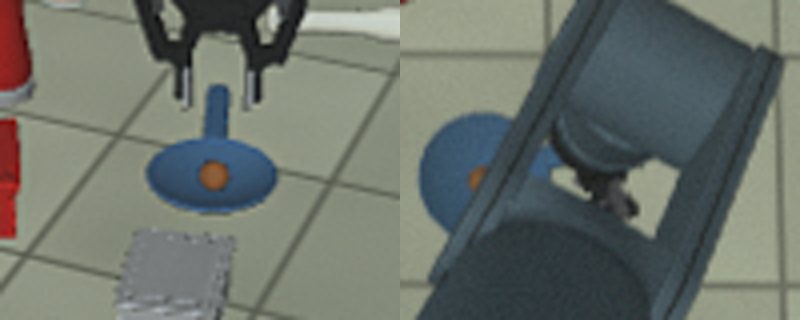

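The fingers straddle the handle squarely and the nutmeg is centred. I descend and close gradually.

>>> move_arm(moves=[0,0,-0.06,0,0.5,0,0,-0.11,0,0.45,0,0,-0.13,0,0.4,0,0,-0.13,0,0.36,0,0,-0.13,0,0.32,0,0,-0.13,0,0.29,0,0,-0.13,0,0.27,0,0,-0.13,0,0.26])

```text
clock: 7.1
ee_pos: [0.4909, -0.1533, 0.014]
tcp_rot: [3.141, 0.0, 1.884]
force: [0.3, 0.2, 0.1]
gripper_width: 0.0222
grasp_force: 0.0
```

>>> move_arm(moves=[0,0,0,0,0.25,0,0,0,0,0.24,0,0,0,0,0.23,0,0,0,0,0.22,0,0,0,0,0.15,0,0,0,0,0,0,0,0,0,0,0,0,0,0,0])

```text
clock: 8.1
ee_pos: [0.491, -0.1533, 0.0141]
tcp_rot: [3.141, 0.0, 1.884]
force: [-0.0, 0.8, 6.4]
gripper_width: 0.0183
grasp_force: 58.9
```

```bash
python3 - <<'E'
from rest import *
im,d=shot('side')
try: rest('side',im)
except Exception as e: print(e)
E
```

```text
area 483.5 [287 191] [318 222]
side o [ 0.4674 -0.078 ] r 0.0487 mu [ 0.4963 -0.1693] len 0.135 yaw c-mu 1.878 svd 1.878 nutmeg [ 0.46673809 -0.08162554  0.018     ]
```

>>> move_arm(moves=[0,0,0.005,0,0,0,0,0.015,0,0,0,0,0.03,0,0,0,0,0.055,0,0,0,0,0.085,0,0,0,0,0.11,0,0,0,0,0.125,0,0,0,0,0.13,0,0])

```text
clock: 9.15
ee_pos: [0.4909, -0.1533, 0.0467]
tcp_rot: [3.141, 0.0, 1.884]
force: [0.2, -0.2, -1.1]
gripper_width: 0.0184
grasp_force: 58.6
```

```bash
cat > lev.py <<'E'
from rest import *
def lev(n='side'):
    im,d=shot(n);P=cloud(n,d);s=bot.sense();tp=s['ee_pos'];yaw=s['tcp_rot'][2]
    e=np.array([np.cos(yaw),np.sin(yaw)]);H,S,V=cv2.split(cv2.cvtColor(im,cv2.COLOR_RGB2HSV))
    L=(P[...,:2]-tp[:2]); a=L@e; b=L@np.array([-e[1],e[0]]); z=P[...,2]-tp[2]+.014
    blue=(d>0)&(H>98)&(H<118)&(S>90)&(abs(z-.01)<.05)&(np.hypot(a-.077,b)<.06)
    ys,xs=np.nonzero(blue); 
    q=np.c_[a[blue]-.077,b[blue],z[blue]]
    # dish fit: z = c0+c1 a+c2 b + r^2/180
    k=np.hypot(q[:,0],q[:,1])<.044
    q=q[k];c=np.linalg.lstsq(np.c_[np.ones(len(q)),q[:,:2]],q[:,2]-(q[:,0]**2+q[:,1]**2)/.18,rcond=None)[0]
    print('n',len(q),'z0 %.4f tilt a %.3f b %.3f'%tuple(c))
    br=(d>0)&(H<20)&(S>90)&(np.hypot(a-.077,b)<.05)&(abs(z-.02)<.05)
    u,v=np.argwhere(br)[:,::-1].mean(0); p=onplane(n,u,v,tp[2]+.006)-tp
    print('nutmeg rel bowl', p[:2]@e-.077, p[:2]@np.array([-e[1],e[0]]),br.sum(), tp,yaw)
    return im
E
python3 - <<'E'
from lev import *
im=lev(); cv2.imwrite('pics/l1.png',cv2.resize(im[160:240,250:350],None,fx=6,fy=6,interpolation=2)[:,:,::-1])
try: lev('top')
except Exception as e: print(e)
print(bot.sense()['force'],bot.sense()['moment'])
E
```

```text
n 279 z0 0.0048 tilt a 0.009 b 0.023
nutmeg rel bowl 0.003482659556584 0.0014945960529242656 37 [ 0.49087833 -0.15328338  0.04662599] 1.8838571709351346
n 285 z0 0.0069 tilt a 0.039 b 0.029
nutmeg rel bowl 0.0037442073110650342 -0.004100388850612141 11 [ 0.49079384 -0.15324191  0.04641651] 1.883897425631445
[ 0.51957461 -0.61535295 -1.39585224] [-0.12261854 -0.013558   -0.00764118]
```

View pics/l1.png

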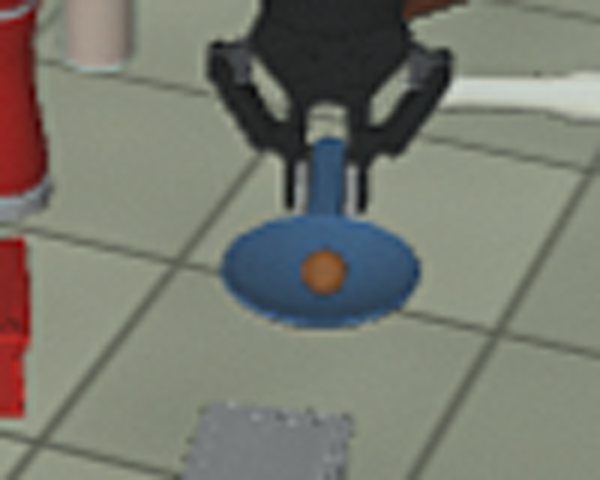

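The rest is held level, its bowl clear of the shelf and the nutmeg mid-bowl. I go on lifting, then move left.

>>> move_arm(moves=[0,0,0.02,0,0,0,0,0.06,0,0,0,0,0.13,0,0,0,0,0.22,0,0,0,0,0.32,0,0,0,0,0.41,0,0,0,0,0.47,0,0,0,0,0.49,0,0])

```text
clock: 10.25
ee_pos: [0.4912, -0.1534, 0.1699]
tcp_rot: [3.14, 0.001, 1.884]
force: [-0.1, 0.6, -1.9]
gripper_width: 0.0185
grasp_force: 58.7
```

>>> move_arm(moves=[0,0.01,0,0,0,0,0.03,0,0,0,0,0.06,0,0,0,0,0.09,0,0,0,0,0.12,0,0,0,0,0.15,0,0,0,0,0.18,0,0,0,0,0.21,0,0,0])

```text
clock: 11.25
ee_pos: [0.4908, -0.1002, 0.1688]
tcp_rot: [3.142, 0.0, 1.884]
force: [-0.2, 0.5, -2.5]
gripper_width: 0.0183
grasp_force: 58.7
```

>>> move_arm(moves=[0,0.03,0,0,0,0,0.06,0,0,0,0,0.09,0,0,0,0,0.12,0,0,0,0,0.15,0,0,0,0,0.18,0,0,0,0,0.21,0,0,0,0,0.24,0,0,0])

```text
clock: 12.25
ee_pos: [0.4908, -0.0402, 0.1688]
tcp_rot: [-3.142, -0.0, 1.884]
force: [-0.6, -0.1, -0.6]
gripper_width: 0.0183
grasp_force: 58.7
```

>>> move_arm(moves=[0,0.03,0,0,0,0,0.06,0,0,0,0,0.09,0,0,0,0,0.12,0,0,0,0,0.15,0,0,0,0,0.17,0,0,0,0,0.18,0,0,0,0,0.18,0,0,0])

```text
clock: 13.25
ee_pos: [0.4908, 0.0043, 0.1688]
tcp_rot: [-3.142, 0.0, 1.884]
force: [-0.2, 0.3, -1.9]
gripper_width: 0.0184
grasp_force: 58.7
```

```bash
python3 -c "
from lev import *
lev()"
```

```text
n 350 z0 0.0047 tilt a 0.020 b 0.012
nutmeg rel bowl 0.003827008130971102 0.0019235728495503115 50 [0.49079815 0.00420913 0.16880519] 1.8839167848399754
```

>>> move_arm(moves=[0,0,0,-0.02,0,0,0,0,-0.06,0,0,0,0,-0.12,0,0,0,0,-0.19,0,0,0,0,-0.26,0,0,0,0,-0.33,0,0,0,0,-0.4,0,0,0,0,-0.47,0])

```text
clock: 14.3
ee_pos: [0.4908, 0.0041, 0.1688]
tcp_rot: [-3.142, 0.0, 1.511]
force: [0.4, -0.4, -1.4]
gripper_width: 0.0186
grasp_force: 58.6
```

>>> move_arm(moves=[0,0,0,-0.07,0,0,0,0,-0.14,0,0,0,0,-0.21,0,0,0,0,-0.28,0,0,0,0,-0.35,0,0,0,0,-0.42,0,0,0,0,-0.49,0,0,0,0,-0.56,0])

```text
clock: 15.3
ee_pos: [0.4907, 0.0042, 0.1688]
tcp_rot: [-3.141, 0.0, 1.072]
force: [0.6, -0.1, -1.0]
gripper_width: 0.0184
grasp_force: 58.7
```

>>> move_arm(moves=[0,0,0,-0.07,0,0,0,0,-0.14,0,0,0,0,-0.21,0,0,0,0,-0.28,0,0,0,0,-0.35,0,0,0,0,-0.42,0,0,0,0,-0.49,0,0,0,0,-0.56,0])

```text
clock: 16.3
ee_pos: [0.4907, 0.0042, 0.1688]
tcp_rot: [-3.141, 0.0, 0.632]
force: [0.6, 0.1, -1.8]
gripper_width: 0.0186
grasp_force: 58.7
```

>>> move_arm(moves=[0,0,0,-0.07,0,0,0,0,-0.14,0,0,0,0,-0.21,0,0,0,0,-0.28,0,0,0,0,-0.35,0,0,0,0,-0.42,0,0,0,0,-0.49,0,0,0,0,-0.56,0])

```text
clock: 17.3
ee_pos: [0.4906, 0.0042, 0.1687]
tcp_rot: [-3.141, 0.0, 0.192]
force: [0.2, 0.3, -1.0]
gripper_width: 0.0183
grasp_force: 58.7
```

>>> move_arm(moves=[0,0,0,-0.07,0,0,0,0,-0.13,0,0,0,0,-0.18,0,0,0,0,-0.22,0,0,0,0,-0.24,0,0,0,0,-0.25,0,0,0,0,-0.25,0])

```text
clock: 18.18
ee_pos: [0.4908, 0.0042, 0.1688]
tcp_rot: [3.142, 0.0, -0.001]
force: [0.1, -0.1, -0.9]
gripper_width: 0.0182
grasp_force: 58.7
```

```bash
python3 - <<'E'
from lev import *
lev()
for n in('side','top'):
    im,d=shot(n)
    try: rest(n,im,bot.sense()['ee_pos'][2]+.007,(.33,.64,-.15,.15))
    except Exception as e: print(e)
    P=cloud(n,d);m=(d>0)&(P[...,2]>.106)&(P[...,2]<.125)&(abs(P[...,0]-.63)<.09)&(abs(P[...,1]-.2)<.08)
    q=P[m];o,r=circ(q)
    for _ in range(8):
        k=q[(abs(np.hypot(*(q[:,:2]-o).T)-r)<.006)];o,r=circ(k)
    print('mortar',o.round(4),r.round(4),len(k))
E
```

```text
n 300 z0 0.0048 tilt a 0.012 b -0.012
nutmeg rel bowl -0.0022977715195635767 0.008271237426042511 47 [0.49075691 0.0042679  0.16880486] -0.0009880789888965236
area 439.5 [246 169] [280 186]
zero-size array to reduction operation maximum which has no identity
mortar [0.6383 0.2015] 0.0473 325
area 53.5 [281 213] [286 226]
max() iterable argument is empty
mortar [0.6399 0.1978] 0.047 268rest.py:20: RuntimeWarning: Mean of empty slice.
  mu=A.mean(0); dv=(o-mu)/np.hypot(*(o-mu))
  ret = um.true_divide(
```

Turned and level. The mortar has not moved. Now I go left to line up with it.

>>> move_arm(moves=[0,0.01,0,0,0,0,0.03,0,0,0,0,0.055,0,0,0,0,0.08,0,0,0,0,0.105,0,0,0,0,0.13,0,0,0,0,0.155,0,0,0,0,0.18,0,0,0])

```text
clock: 19.32
ee_pos: [0.4908, 0.0497, 0.1688]
tcp_rot: [3.142, -0.0, -0.001]
force: [-0.1, 0.4, -2.2]
gripper_width: 0.0187
grasp_force: 58.7
```

>>> move_arm(moves=[0,0.025,0,0,0,0,0.05,0,0,0,0,0.075,0,0,0,0,0.1,0,0,0,0,0.125,0,0,0,0,0.15,0,0,0,0,0.175,0,0,0,0,0.2,0,0,0])

```text
clock: 20.32
ee_pos: [0.4908, 0.0997, 0.1688]
tcp_rot: [3.142, -0.0, -0.001]
force: [-0.1, -0.9, -1.5]
gripper_width: 0.0184
grasp_force: 58.7
```

>>> move_arm(moves=[0,0.025,0,0,0,0,0.05,0,0,0,0,0.075,0,0,0,0,0.1,0,0,0,0,0.125,0,0,0,0,0.15,0,0,0,0,0.175,0,0,0,0,0.2,0,0,0])

```text
clock: 21.32
ee_pos: [0.4908, 0.1497, 0.1688]
tcp_rot: [-3.142, 0.0, -0.001]
force: [-0.2, -0.3, -2.0]
gripper_width: 0.0184
grasp_force: 58.7
```

>>> move_arm(moves=[0,0.025,0,0,0,0,0.05,0,0,0,0,0.075,0,0,0,0,0.1,0,0,0,0,0.125,0,0,0,0,0.15,0,0,0,0,0.17,0,0,0,0,0.185,0,0,0])

```text
clock: 22.32
ee_pos: [0.4907, 0.1958, 0.1688]
tcp_rot: [3.142, 0.0, -0.001]
force: [-0.3, 0.3, -1.3]
gripper_width: 0.0185
grasp_force: 58.7
```

>>> move_arm(moves=[0,0.01,0,0,0,0,0.016,0,0,0,0,0.018,0,0,0,0,0.018,0,0,0,0,0.018,0,0,0,0,0.018,0,0,0,0,0.018,0,0,0,0,0.018,0,0,0])

```text
clock: 23.32
ee_pos: [0.4908, 0.2, 0.1688]
tcp_rot: [-3.142, -0.0, -0.001]
force: [-0.8, -0.3, -1.7]
gripper_width: 0.0189
grasp_force: 58.7
```

```bash
python3 - <<'E'
from lev import *
im=lev(); cv2.imwrite('pics/f1.png',cv2.resize(im[140:270,180:320],None,fx=4.5,fy=4.5,interpolation=2)[:,:,::-1])
z=bot.sense()['ee_pos'][2]+.007
try: rest('side',im,z,(.42,.64,.1,.3))
except Exception as e: print(e)
im,d=shot('top')
try: rest('top',im,z,(.42,.64,.1,.3))
except Exception as e: print(e)
E
```

```text
n 394 z0 0.0046 tilt a 0.018 b 0.002
nutmeg rel bowl -0.002180392679941287 0.005373880850159881 55 [0.49078288 0.19999289 0.16881927] -0.0011173222882703282
area 575.5 [212 201] [251 222]
side o [0.5638 0.2047] r 0.0489 mu [0.5033 0.2196] len 0.062 yaw c-mu -0.242 svd 0.0 nutmeg [0.56710105 0.20259115 0.17281927]
area 140.5 [222 163] [232 190]
max() iterable argument is empty
```

View pics/f1.png

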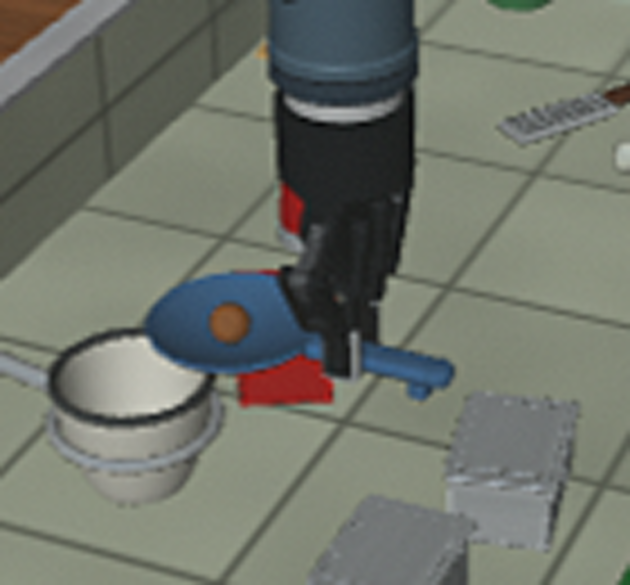

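The bowl's far rim is over the near half of the mouth, the nutmeg lies mid-bowl and the handle points back. I lower it to about 12 mm above the rim.

>>> move_arm(moves=[-0.002,0,-0.005,0,0,-0.004,0,-0.02,0,0,-0.006,0,-0.04,0,0,-0.008,0,-0.06,0,0,-0.008,0,-0.08,0,0,-0.008,0,-0.1,0,0,-0.008,0,-0.11,0,0,-0.008,0,-0.112,0,0])

```text
clock: 24.42
ee_pos: [0.4887, 0.2, 0.1406]
tcp_rot: [3.142, 0.0, -0.001]
force: [0.5, 0.6, -1.0]
gripper_width: 0.0186
grasp_force: 58.7
```

>>> move_arm(moves=[0,0,0,0,0,0,0,0,0,0,0,0,0,0,0,0,0,0,0,0,0,0,0,0,0,0,0,0,0,0,0,0,0,0,0,0,0,0,0,0])

```text
clock: 25.42
ee_pos: [0.4888, 0.2, 0.1408]
tcp_rot: [-3.142, 0.0, -0.001]
force: [-0.1, 0.3, -1.5]
gripper_width: 0.0183
grasp_force: 58.7
```

```bash
python3 - <<'E'
from lev import *
im=lev(); cv2.imwrite('pics/f2.png',cv2.resize(im[140:270,180:320],None,fx=4.5,fy=4.5,interpolation=2)[:,:,::-1])
d=np.load('/tmp/side.npz')['d'];P=cloud('side',d)
m=(d>0)&(P[...,2]>.106)&(P[...,2]<.122)&(np.hypot(P[...,0]-.639,P[...,1]-.2)<.056)
q=P[m];o,r=circ(q)
for _ in range(8):
    k=q[(abs(np.hypot(*(q[:,:2]-o).T)-r)<.006)];o,r=circ(k)
print('mortar',o,r,len(k))
ax=np.array([.983,.184]);r=(P[...,:2]-[.4405,.086])@np.c_[ax,[-ax[1],ax[0]]]
for lo in(-.03,.01):
    m=(d>0)&(r[...,0]>lo)&(r[...,0]<lo+.02)&(abs(r[...,1])<.04)&(abs(P[...,2]-.05)<.02); print('lid',m.sum(),np.median(P[m][:,2]))
E
```

```text
n 397 z0 0.0046 tilt a 0.012 b -0.005
nutmeg rel bowl -0.0020167083159820937 0.005692974392554372 56 [0.48876169 0.1999974  0.14078818] -0.0011495251513966576
mortar [0.63838489 0.20128423] 0.047217350133966586 237
lid 117 0.051942093360206054
lid 111 0.051580578186451675
```

View pics/f2.png

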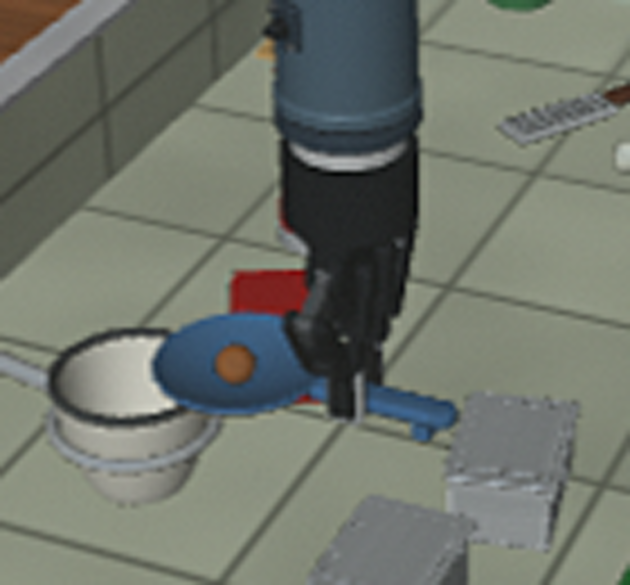

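The rest hangs clear over the near half of the mouth at about 12 mm, level and with the nutmeg settled. The mortar has not moved, the lid is shut, and the force reading is weight only. Handing in.

```bash
python3 -c "
from workcell import ticket
print(ticket.job_done())"
```

```text
the job is handed in; nothing more can be done
None
```

The job is handed in at about 25 s: the lid is shut level, and the rest is held level, handle straight back, about 12 mm above the near half of the mortar's mouth, with the nutmeg lying free near mid-bowl.

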